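# Unload the resin mould turntable and hold its index pin out

### The arm

A 7-joint arm with a two-finger parallel gripper is mounted at the origin on the work surface. World frame = base frame: x ahead of the robot, y to its left, z up, the work surface at z = 0. Lengths are in m, angles in rad, forces in N, time in s.
With the tool pointing down it reaches from about 0.4 to 0.925 m from the base axis. Payload 4.1 kg.
Tool frame: the origin (TCP) lies midway between the tips of the shut fingers; the grasp point (between the pads) lies 19 mm behind it; z points along the fingers, y is the direction in which the jaws open and shut (so a half turn about z gives the same grasp; the last joint's range is limited). The gripper opens to 85 mm and grips with 20 to 120 N. Pads are 22 mm wide; open, the fingers measure 114 mm over their backs; the gripper's body (76 mm by 85 mm) begins 54 mm behind the grasp point. The pads swing forward as they close: fully open they stand 13 mm farther back than shut.
Start: joints at [-1.209, 0.398, 0.045, 1.537, -0.019, 1.207, -0.051], TCP at [0.289, 0.582, 0.231] pointing down, gripper open.
Joint ranges: [-2.82, 2.82], [-0.49, 2.23], [-1.37, 1.46], [0, 2.46], [-1.36, 4.5], [0.23, 2], [-2.94, 2.94]. Speed limits (rad/s): [2.57, 2.57, 3.14, 3.14, 3.14, 3.14, 3.14].

### API

Orientations are given as a 3x3 rotation matrix whose columns are the frame's x, y, z axes.
In Python, from rig import r, viewer gives the robot as it stands.
- The arm moves only by the shell command python3 -m crank 'ROWS'. ROWS is JSON, a list of rows, each a list of 3 entries, a list of its own where there are three numbers: the turn, a rotation vector about the tool's x, y, z in degrees, then the shift along the tool's x, y, z in m, then the closure in counts, from 0 (fully open) to 255 (shut). A call has 1 to 8 rows; each row is the pose to reach, as a shift and turn from the pose commanded when the call began, along the tool's axes at that moment; what a row does not reach only later rows make up. A row lasts 1/10 s, in which the tool goes at most 50 mm and 8.59 degrees, less where a joint would pass 70% of its speed; a pose out of reach is approached as far as the arm can. A call with a gripper value outside its range is refused whole. The fingers move at their own pace and stop on an object; the grip force is fixed at half the most. Time passes only in rows, so rows that repeat a pose let the fingers close. It gives the time, the measured TCP pose, the force and the opening at its end, in the units of the state.
- r.sense(): the state, without advancing time (a new reading comes with each control period).
- viewer.grab_frame(name): name is "scene" or "top" or "wrist"; returns (picture, depth): 384x512x3 uint8, red, green, blue; 384x512 float32, m along the optical axis (not along the pixel's ray), 0 where there is no reading.
- viewer.camera_params(name): a dict with "fovy" (degrees; the focal length in pixels is half the picture's height over the tangent of half this angle, whatever the lens; pixels are square), "cx", "cy" (the principal point, pixels), "distortion" ([k1, k2, p1, p2, k3] as OpenCV has them; the pictures are not rectified), "rvec" (rotation vector, rad) and "tvec" (3), from world to camera coordinates, as OpenCV has them. Camera axes: x right, y down, z forward; pixel columns grow to the right and rows downward; lengths in m; the calibration is good to about 2 mm. A picture is of the moment at which its call begins: read the wrist's pose just before it. camera_params takes no time and is no camera call; for the wrist camera it gives the pose at the moment of the call.
- r.job_done(): hands the job in, once; it reports no verdict.
Trained networks look in the newest picture that a camera, given by its name, has taken for a name from the list of things; names that differ only in an ending like _2 or _b are one class to them, and where a whole thing is asked for, a point or a joint stands for the part that bears it (a point fixed in the world has none). Each returns a list of dicts, best first, with "p" (0 to 1); they miss things now and then, are a little off and sometimes report something else, mostly with a low value. They report only what shows in the picture. A call takes as long as a camera call. They do not tell look-alikes from the thing itself.
- viewer.boxes_of(target, camera): "xyz" ([x, y, z] in m, in the coordinates of the camera as it stood for that picture, good to about 4 mm: the middle of the surface that is visible of it).
- viewer.mark_of(target, camera): "xyz" ([x, y, z] in m, in the coordinates of the camera as it stood for that picture, good to about 4 mm: a listed point, or the origin of a listed thing).
The state is a dict: "time": time; "joint_pos": joint angles; "joint_vel": joint speeds; "joint_efforts": joint torques, N m; "tcp_pos": TCP position; "tool_rot": TCP orientation; "ft_force": force on the tool from outside, world axes, zero at the start; "moment": the same for the moment, N m; "width": opening from 0.0 (shut) to 1.0 (fully open).
Only numpy, scipy, OpenCV 4.12 (cv2) and the standard library are available. Lean on these libraries where they do the work, as an engineer would, in place of code of your own. Each camera call takes 0.05 s, during which the arm holds its last target. There are 200 camera calls.

### The job

Lift the orange resin casting out of its mould on the turntable and stand it upright in the yellow tray, without dropping it. Then take the red knob of the turntable's sprung index pin, pull it straight up as far as it goes and finish while still holding it there, so that a colleague can turn the table to the next mould. Leave the pin alone until the casting stands in the tray, and do not disturb the green and white castings, the tube rack or the tip box.

Things in the scene. Friction and masses are not known exactly. Their poses are not given: they have to be found in the camera images.
- turntable: Round aluminium turntable, 256 mm across, fixed to the bench and locked (it does not turn during the job); position and yaw vary. Origin: centre of its underside, on the bench. Top of its disc 20 mm above the bench. Three open blue-grey moulds stand at (-70, 0), (70, 0) and (0, 70) mm in its x, y, each holding one casting; which colour is where varies. The index pin is at (0, -115) mm.
- mould (a point): Centre of the cavity floor, 28 mm above the bench, of the mould at (0, 70) mm; all three are alike and turned alike: 55 x 47 mm outside (long side along the turntable's x), rim 40 mm above the bench, cavity 39 x 31 mm and 12 mm deep.
- seat (a point): Mouth of the index pin's seat hole in the disc's top, at (0, -115) mm on the turntable, 20 mm above the bench. Above it a grey bracket, 36 mm wide, reaches from outside the disc (165 mm from the centre, outwards), top 46 mm above the bench; on it a brass collar, 18 mm across, ends 56 mm above the bench.
- index_pin (a joint): Height of the vertical sprung index pin, m: 0 = pushed home by its spring, its foot 12 mm deep in the seat hole of the disc; 0.018 = fully pulled up, against its stop (foot 6 mm clear above the disc). The spring pulls it down with about 6 N at 0, 12 N at 0.018, and snaps it back when let go.
- knob (a point): Centre of the red cylindrical knob of the index pin, 28 mm across and 24 mm tall, axis vertical; with the pin home this point is 76 mm above the bench (knob from 64 to 88 mm). Below the knob is a 10 mm stem and 8 mm of free height above the brass collar. It rises with the pin.
- orange_casting: The orange resin casting to lift out, about 30 g: a foot 36 x 28 x 14 mm with an upright rib 30 mm long (along its x), 12 mm thick (along its y) on top of it, up to 44 mm above the underside. Grip it by the rib. Origin: centre of its underside; z up. In its mould the origin is 28 mm above the bench, its x along the turntable's x, with about 1.5 mm play all round.
- green_casting: Green casting of the same shape in another mould, loose: leave it there.
- white_casting: White casting of the same shape in another mould, loose: leave it there.
- tray: Shallow open yellow tray, 150 mm (its x) x 130 mm (its y), walls 4 mm thick and 16 mm high; fixed to the bench, position and yaw vary. Origin: centre of its underside; its inner floor is 4 mm above the bench.
- tube_rack: Red-pink tube rack, 120 x 75 x 28 mm, with four capped tubes up to 53 mm above the bench; loose bystander. Origin: centre of its underside. It may change places with the tray.
- tip_box: Clear-grey box of pipette tips with a green top, 75 x 115 x 61 mm; loose bystander. Origin: centre of its underside.
There are look-alikes about, which are no part of the job. Of the things shaped like the orange_casting, the orange one is meant.

How it is judged:
On the way, in this order (a step that is already met when the one before it is completed fails the run):
1. the orange casting is lifted clear of its mould in the fingers (height (world z) of orange_casting above 0.045 m and contact force between orange_casting and the fingers above 0.3 N and contact force between orange_casting and turntable below 0.05 N), for 0.1 s.
2. the orange casting stands upright in the tray, let go and at rest (x of orange_casting in the frame of tray between -0.058 and 0.058 m and y of orange_casting in the frame of tray between -0.052 and 0.052 m and z of orange_casting in the frame of tray below 0.009 m and angle between orange_casting's own z axis and vertical below 0.15 rad and contact force between orange_casting and tray above 0.05 N and contact force between orange_casting and the fingers below 0.05 N and linear speed of orange_casting below 0.02 m/s), for 0.2 s.
3. the index pin is pulled up, clear of its seat hole, and held by the fingers (value of joint index_pin above 0.0145 m and contact force between the fingers and turntable above 2 N), for 0.3 s.
At the end, for the whole second after the job is handed in: The fingers still hold the index pin at least 14.5 mm up (of 18), steady, through the last second; the orange casting stands upright (within 0.15 rad) on the tray's floor inside its walls, let go and at rest; the green and white castings are still seated in their moulds (all of step 2 and all of step 3 and velocity of joint index_pin between -0.01 and 0.01 m/s and z of each of green_casting, white_casting in the frame of turntable below 0.03 m); the arm keeps its last pose, push and grip.
It fails at once if the index pin is pulled up (over 6 mm) before the casting stands in the tray (value of joint index_pin above 0.006 m and not (x of orange_casting in the frame of tray between -0.058 and 0.058 m and y of orange_casting in the frame of tray between -0.052 and 0.052 m and z of orange_casting in the frame of tray below 0.009 m and angle between orange_casting's own z axis and vertical below 0.15 rad and contact force between orange_casting and tray above 0.05 N)).
It fails at once if the orange casting is dropped: in the air, carried by nothing, more than about 25 mm above the tray floor (height (world z) of orange_casting above 0.032 m and contact force between orange_casting and anything else below 0.01 N).
It fails at once if the green or white casting is disturbed (moved over 10 mm) (distance of any of green_casting, white_casting from where it was at the start of the episode above 0.01 m).
It fails at once if the tube rack or the tip box is pushed (over 15 mm) (distance of any of tube_rack, tip_box from where it was at the start of the episode above 0.015 m).
It also fails if it takes over 54 s, if anything falls off the work surface, if the arm or the gripper's body presses on something with over 40 N, if the wrist force passes 120 N, or if a joint passes its speed limit or range.

## Working session

There is one attempt and no reset: what is moved stays moved. The work goes in short steps, Python scripts to look and compute and a shell command to move; the robot and the scene stay as the last step left them, time stands still between calls to the robot, and variables do not carry over. Pictures are saved under pics/ and viewed, on a budget of 10 in all, crops included, one or two more only if the job needs it, and the job is handed in when it is done.

```bash
mkdir -p pics; ls
cat > h.py <<'E'
import numpy as np, cv2
from rig import r, viewer
from scipy.spatial.transform import Rotation as R
def cam(n):
    p=viewer.camera_params(n); f=192/np.tan(np.radians(p["fovy"])/2)
    K=np.array([[f,0,p["cx"]],[0,f,p["cy"]],[0,0,1.]])
    M=cv2.Rodrigues(np.array(p["rvec"],float))[0]; t=np.array(p["tvec"],float).ravel()
    return K,np.array(p["distortion"],float),M,t
def c2w(x,c): return c[2].T@(np.array(x)-c[3])
def proj(X,c):
    return cv2.projectPoints(np.atleast_2d(np.array(X,float)),cv2.Rodrigues(c[2])[0],c[3],c[0],c[1])[0].reshape(-1,2)
def cloud(d,c):
    h,w=d.shape; u,v=np.meshgrid(np.arange(w),np.arange(h))
    n=cv2.undistortPoints(np.stack([u,v],-1).reshape(-1,1,2).astype(float),c[0],c[1]).reshape(h,w,2)
    P=np.dstack([n*d[...,None],d]); return (P-c[3])@c[2]
def grab(n,save=None):
    c=cam(n); im,d=viewer.grab_frame(n)
    if save: cv2.imwrite(f"pics/{save}.png",im[...,::-1])
    return im,d,c
E
python3 - <<'E'
from h import *
np.set_printoptions(precision=4,suppress=True)
ims=[]
for n in ["scene","top"]:
    im,d,c=grab(n); ims.append(im); print(n,"cam at",c2w([0,0,0],c))
    np.savez(f"{n}.npz",im=im,d=d)
    for t in ["turntable","mould","seat","knob","orange_casting","tray","tube_rack","tip_box","green_casting","white_casting"]:
        o=viewer.mark_of(t,n)
        print(t,[(round(q["p"],2),c2w(q["xyz"],c).round(3).tolist(),proj(c2w(q["xyz"],c),c)[0].round().tolist()) for q in o[:3]])
cv2.imwrite("pics/a.png",cv2.resize(np.vstack(ims)[...,::-1],(400,600)) if 0 else np.hstack([cv2.resize(i,(400,300)) for i in ims])[...,::-1])
s=r.sense();print(s)
E
```

```text
pics
scene cam at [1.0483 0.0742 0.7934]
turntable [(0.73, [0.579, -0.117, -0.005], [260.0, 179.0])]
mould []
seat [(0.87, [0.54, -0.221, 0.018], [228.0, 148.0])]
knob [(0.47, [0.541, -0.219, 0.019], [229.0, 148.0]), (0.46, [0.538, -0.225, 0.074], [226.0, 133.0])]
orange_casting [(0.6, [0.648, -0.137, 0.029], [240.0, 192.0]), (0.49, [0.804, -0.08, 0.003], [233.0, 265.0]), (0.48, [0.814, 0.019, -0.003], [274.0, 288.0])]
tray [(0.7, [0.653, 0.158, -0.001], [361.0, 248.0]), (0.59, [0.647, -0.138, 0.027], [240.0, 192.0])]
tube_rack [(0.6, [0.456, 0.169, -0.002], [387.0, 181.0])]
tip_box [(0.88, [0.534, -0.423, -0.002], [162.0, 126.0])]
green_casting [(0.6, [0.515, -0.09, 0.027], [281.0, 156.0])]
white_casting [(0.71, [0.605, -0.05, 0.027], [282.0, 191.0])]
top cam at [ 0.5181 -0.1245  0.9883]
turntable [(0.75, [0.58, -0.116, -0.001], [258.0, 212.0])]
mould [(0.87, [0.606, -0.052, 0.033], [234.0, 202.0]), (0.22, [0.604, -0.049, 0.029], [233.0, 203.0])]
seat [(0.74, [0.541, -0.225, 0.023], [300.0, 226.0]), (0.64, [0.459, 0.171, 0.001], [153.0, 258.0])]
knob [(0.64, [0.541, -0.227, 0.075], 
[... 342 characters left out ...]
]
green_casting [(0.73, [0.512, -0.091, 0.028], [249.0, 238.0])]
white_casting [(0.55, [0.601, -0.051, 0.032], [233.0, 204.0])]
{'time': 1.1, 'joint_pos': array([-1.209 ,  0.3984,  0.0451,  1.5366, -0.0187,  1.2069, -0.0507]), 'joint_vel': array([-0.001 , -0.0005, -0.0003,  0.0018,  0.0013,  0.0019,  0.0007]), 'joint_efforts': array([ -0.0004, -47.5023,   1.3627, -25.4515,   0.0115,   0.001 ,
         0.    ]), 'tcp_pos': array([0.289 , 0.5823, 0.2314]), 'tool_rot': array([[-0.8957,  0.4446,  0.0001],
       [ 0.4446,  0.8957,  0.0002],
       [ 0.    ,  0.0002, -1.    ]]), 'ft_force': array([0.3017, 0.4742, 0.1513]), 'moment': array([-0.0064, -0.0138, -0.0241]), 'width': 0.9974734323229787}
```

View pics/a.png

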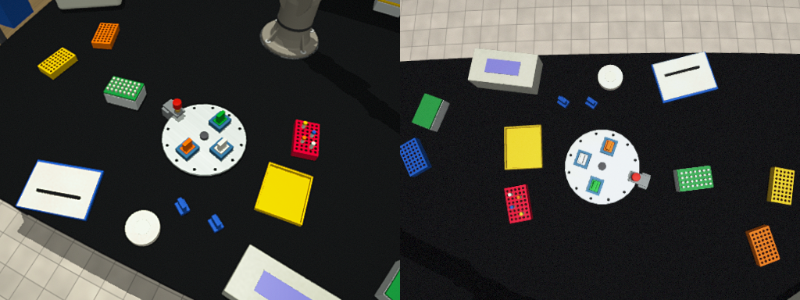

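Run:
```python
from h import *
np.set_printoptions(precision=4,suppress=True)
for n in ["top","scene"]:
    z=np.load(n+".npz"); c=cam(n); W=cloud(z["d"],c); hsv=cv2.cvtColor(z["im"],cv2.COLOR_RGB2HSV)
    near=lambda p,rad: np.hypot(W[...,0]-p[0],W[...,1]-p[1])<rad
    ok=z["d"]>0
    for nm,p,zr,rad in [("orange rib top",(.645,-.139),(.064,.085),.03),("green",(.514,-.09),(.064,.085),.03),("white",(.603,-.05),(.064,.085),.03),("knob",(.541,-.225),(.08,.1),.025)]:
        m=ok&near(p,rad)&(W[...,2]>zr[0])&(W[...,2]<zr[1]); P=W[m]
        if len(P)<4: print(n,nm,len(P)); continue
        rc=cv2.minAreaRect((P[:,:2]*1000).astype(np.float32)); print(n,nm,len(P),P.mean(0),rc, hsv[m].mean(0))
    m=ok&(abs(hsv[...,0].astype(int)-27)<6)&(hsv[...,1]>120)&near((.65,.158),.13)&(W[...,2]<.025)
    P=W[m]; print(n,"tray",len(P),P.min(0),P.max(0),cv2.minAreaRect((P[:,:2]*1000).astype(np.float32)))
```

```text
top orange rib top 56 [ 0.646  -0.1399  0.0731] ((646.13330078125, -140.00868225097656), (11.268113136291504, 29.727426528930664), 70.58787536621094) [ 19.9821 196.5893 226.1071]
top green 59 [ 0.5142 -0.0912  0.0728] ((514.34375, -91.15017700195312), (11.839131355285645, 29.334360122680664), 69.94569396972656) [ 65.0169 174.6949 194.2373]
top white 59 [ 0.604  -0.0505  0.0725] ((604.0811767578125, -50.0508918762207), (11.892112731933594, 29.057645797729492), 68.83732604980469) [ 78.8983   5.6949 231.1695]
top knob 102 [ 0.5397 -0.2234  0.0888] ((539.5686645507812, -223.2056121826172), (27.066234588623047, 24.741147994995117), 88.9921875) [  6.3431 182.2059 214.7353]
top tray 2782 [ 0.5714  0.0928 -0.004 ] [0.7328 0.2344 0.0229] ((651.8214111328125, 163.31590270996094), (159.08531188964844, 139.49989318847656), 1.7076352834701538)
scene orange rib top 86 [ 0.6478 -0.1372  0.0707] ((646.6074829101562, -137.95486450195312), (12.776995658874512, 31.269607543945312), 70.3048324584961) [ 14.4651 231.5349 215.1744]
scene green 74 [ 0.5166 -0.089   0.0705] ((514.71142578125, -88.91156768798828), (14.1154146194458, 31.849119186401367), 70.02775573730469) [ 65.9865 228.5811 156.2162]
scene white 84 [ 0.6067 -0.048   0.0705] ((604.8469848632812, -48.10141372680664), (12.518630981445312, 30.619041442871094), 69.17884826660156) [ 34.881   17.0119 212.4405]
scene knob 106 [ 0.5429 -0.2206  0.0868] ((541.4850463867188, -220.91517639160156), (25.45904541015625, 26.60342788696289), 74.83489990234375) [  1.7264 236.2453 194.1226]
scene tray 4218 [ 0.5608  0.0918 -0.0039] [0.7309 0.2345 0.02  ] ((645.6222534179688, 163.64926147460938), (167.30300903320312, 137.7014617919922), 2.5365512371063232)
```

The scene shows the orange casting in the turntable's +x mould, about (0.646, -0.140). Turntable yaw is about -20° with its centre near (0.580, -0.1155), the knob is at about (0.541, -0.223), and the tray is at about (0.65, 0.163). In the left half of the picture, orange is at about (188,147), the knob at (176,103) and the tray at (285,193). The blue look-alikes lie on the bench. I'll move above the casting next.

```bash
cat > to.py <<'E'
import sys; from h import *
# usage: to.py x y z jaw_angle_deg -> rotvec deg, shift in tool axes from the measured pose
x,y,z,a=map(float,sys.argv[1:5]); s=r.sense(); T=s["tool_rot"]; a=np.radians(a)
yv=np.array([np.cos(a),np.sin(a),0]); zv=np.array([0,0,-1.]); G=np.column_stack([np.cross(yv,zv),yv,zv])
print("turn",np.degrees(R.from_matrix(T.T@G).as_rotvec()).round(2),"shift",(T.T@(np.array([x,y,z])-s["tcp_pos"])).round(4),"t",s["time"],"tcp",s["tcp_pos"].round(4),"f",s["ft_force"].round(2),"w",round(s["width"],3))
E
python3 to.py .646 -.140 .2 70
python3 -m crank '[[[0,0,-6.4],[-0.641,-0.488,0],80],[[0,0,-6.4],[-0.641,-0.488,0],80],[[0,0,-6.4],[-0.641,-0.488,0],80],[[0,0,-6.4],[-0.641,-0.488,0],80],[[0,0,-6.4],[-0.641,-0.488,0],80],[[0,0,-6.4],[-0.641,-0.488,0],80],[[0,0,-6.4],[-0.641,-0.488,0],80],[[0,0,-6.4],[-0.641,-0.488,0],80]]'
python3 to.py .646 -.140 .18 70
```

```text
turn [ 0.01 -0.   -6.4 ] shift [-0.6409 -0.4883  0.0313] t 1.1 tcp [0.289  0.5823 0.2314] f [0.3  0.47 0.15] w 0.997
time: 1.9
tcp_pos: [0.467, 0.2219, 0.2317]
tool_rot: [[-0.94, 0.342, 0.001], [0.342, 0.94, 0.001], [-0.001, 0.001, -1.0]]
ft_force: [1.5, 1.5, -0.2]
width: 0.684
turn [0.06 0.03 0.01] shift [-0.2918 -0.279   0.0516] t 1.9 tcp [0.467  0.2219 0.2317] f [ 1.46  1.45 -0.2 ] w 0.684
```

```bash
python3 -m crank '[[[0,0,0],[-0.292,-0.279,0.052],80],[[0,0,0],[-0.292,-0.279,0.052],80],[[0,0,0],[-0.292,-0.279,0.052],80],[[0,0,0],[-0.292,-0.279,0.052],80],[[0,0,0],[-0.292,-0.279,0.052],80],[[0,0,0],[-0.292,-0.279,0.052],80],[[0,0,0],[-0.292,-0.279,0.052],80],[[0,0,0],[-0.292,-0.279,0.052],80]]'
python3 -m crank '[[[0,0,0],[-0.005,-0.005,0],80],[[0,0,0],[-0.005,-0.005,0],80]]'
python3 to.py .646 -.140 .18 70
cat > look.py <<'E'
import sys; from h import *
np.set_printoptions(precision=4,suppress=True)
im,d,c=grab("wrist",sys.argv[1]); W=cloud(d,c)
for nm,p,zr,rad in [("orange",(.645,-.139),(.062,.085),.03),("white",(.603,-.05),(.062,.085),.03),("knob",(.541,-.225),(.08,.115),.025)]:
    m=(d>0)&(np.hypot(W[...,0]-p[0],W[...,1]-p[1])<rad)&(W[...,2]>zr[0])&(W[...,2]<zr[1]); P=W[m]
    if len(P)>20: print(nm,len(P),P.mean(0),cv2.minAreaRect((P[:,:2]*1000).astype(np.float32)))
E
python3 look.py w1
```

```text
time: 2.7
tcp_pos: [0.6431, -0.1335, 0.1801]
tool_rot: [[-0.94, 0.341, 0.001], [0.341, 0.94, 0.0], [-0.0, 0.001, -1.0]]
ft_force: [-0.4, 0.7, 1.2]
width: 0.686
time: 2.9
tcp_pos: [0.645, -0.1409, 0.1798]
tool_rot: [[-0.938, 0.346, -0.001], [0.346, 0.938, -0.001], [0.0, -0.001, -1.0]]
ft_force: [-0.8, -0.2, -0.0]
width: 0.686
turn [-0.06 -0.02 -0.22] shift [-0.0006  0.0012 -0.0003] t 2.9 tcp [ 0.645  -0.1409  0.1798] f [-0.82 -0.17 -0.01] w 0.686
orange 391 [ 0.6444 -0.1382  0.0723] ((645.333740234375, -138.85830688476562), (11.480968475341797, 29.406484603881836), 69.83686828613281)
white 544 [ 0.6031 -0.0502  0.0717] ((603.3395385742188, -49.28998565673828), (12.513007164001465, 29.676738739013672), 69.91085815429688)
knob 906 [ 0.5404 -0.2208  0.0878] ((540.0322265625, -221.937744140625), (27.303186416625977, 26.754188537597656), 13.514906883239746)
```

View pics/w1.png

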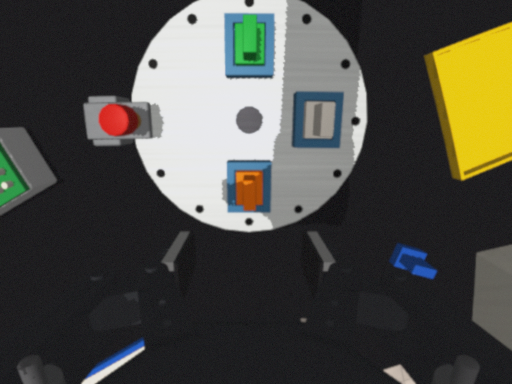

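The wrist view puts orange at (249,188), the knob at (118,120), white at (319,119) and green at (250,45). Depth gives the orange rib at (0.645, -0.139), with its top at 72 mm as expected, so I'll descend.

```bash
python3 -m crank '[[[0,0,0],[0,0.002,0.04],80],[[0,0,0],[0,0.002,0.08],80],[[0,0,0],[0,0.002,0.11],80],[[0,0,0],[0,0.002,0.133],80],[[0,0,0],[0,0.002,0.133],80],[[0,0,0],[0,0.002,0.133],80]]'
python3 to.py .645 -.139 .047 70
```

```text
time: 3.55
tcp_pos: [0.6462, -0.1343, 0.0479]
tool_rot: [[-0.941, 0.34, 0.001], [0.34, 0.941, 0.001], [-0.0, 0.001, -1.0]]
ft_force: [-0.0, -0.2, 0.3]
width: 0.687
turn [0.07 0.01 0.15] shift [-0.0004 -0.0049  0.0009] t 3.55 tcp [ 0.6462 -0.1343  0.0479] f [-0.02 -0.24  0.29] w 0.687
```

```bash
python3 -m crank '[[[0,0,0],[0,-0.004,0.001],80],[[0,0,0],[0,-0.004,0.001],80]]'
python3 to.py .645 -.139 .047 70
```

```text
time: 3.75
tcp_pos: [0.6454, -0.141, 0.0481]
tool_rot: [[-0.94, 0.342, 0.003], [0.342, 0.94, -0.001], [-0.003, 0.0, -1.0]]
ft_force: [-0.7, 1.2, -0.1]
width: 0.685
turn [ 0.02  0.17 -0.02] shift [0.001  0.0018 0.0011] t 3.75 tcp [ 0.6454 -0.141   0.0481] f [-0.71  1.18 -0.09] w 0.685
```

```bash
python3 -m crank '[[[0,0,0],[0,0.001,0.001],120],[[0,0,0],[0,0.001,0.001],150],[[0,0,0],[0,0.001,0.001],170]]'
python3 to.py .645 -.139 .047 70
python3 -m crank '[[[0,0,0],[0,0,0],255],[[0,0,0],[0,0,0],255],[[0,0,0],[0,0,0],255],[[0,0,0],[0,0,0],255],[[0,0,0],[0,0,0],255],[[0,0,0],[0,0,0],255]]'
python3 to.py .645 -.139 .047 70
```

```text
time: 4.05
tcp_pos: [0.645, -0.1391, 0.0455]
tool_rot: [[-0.94, 0.342, 0.0], [0.342, 0.94, 0.0], [-0.0, 0.0, -1.0]]
ft_force: [-0.2, 0.5, 0.1]
width: 0.331
turn [0.02 0.02 0.01] shift [ 0.      0.0001 -0.0015] t 4.05 tcp [ 0.645  -0.1391  0.0455] f [-0.25  0.45  0.09] w 0.331
time: 4.65
tcp_pos: [0.645, -0.1393, 0.0454]
tool_rot: [[-0.94, 0.342, 0.0], [0.342, 0.94, -0.0], [-0.0, 0.0, -1.0]]
ft_force: [-0.4, -1.0, 1.9]
width: 0.128
turn [0.01 0.03 0.  ] shift [ 0.0002  0.0003 -0.0016] t 4.65 tcp [ 0.645  -0.1393  0.0454] f [-0.43 -1.03  1.87] w 0.128
```

```bash
python3 -m crank '[[[0,0,0],[0,0,-0.008],255],[[0,0,0],[0,0,-0.02],255],[[0,0,0],[0,0,-0.035],255],[[0,0,0],[0,0,-0.055],255],[[0,0,0],[0,0,-0.08],255],[[0,0,0],[0,0,-0.1],255],[[0,0,0],[0,0,-0.1],255]]'
python3 to.py .65 .163 .145 90
python3 look.py w2
```

```text
time: 5.35
tcp_pos: [0.6474, -0.1402, 0.1501]
tool_rot: [[-0.94, 0.342, 0.008], [0.342, 0.94, -0.001], [-0.008, 0.002, -1.0]]
ft_force: [1.5, -0.3, 0.1]
width: 0.125
turn [ 2.000e-02  4.700e-01 -2.001e+01] shift [0.1014 0.2858 0.0048] t 5.35 tcp [ 0.6474 -0.1402  0.1501] f [ 1.47 -0.31  0.09] w 0.125
white 701 [ 0.6026 -0.0503  0.0717] ((603.4659423828125, -49.52275848388672), (13.065977096557617, 29.625001907348633), 68.98075103759766)
knob 1186 [ 0.5403 -0.2207  0.0877] ((539.8535766601562, -222.2506561279297), (27.47650909423828, 26.671371459960938), 80.6927719116211)
```

View pics/w2.png

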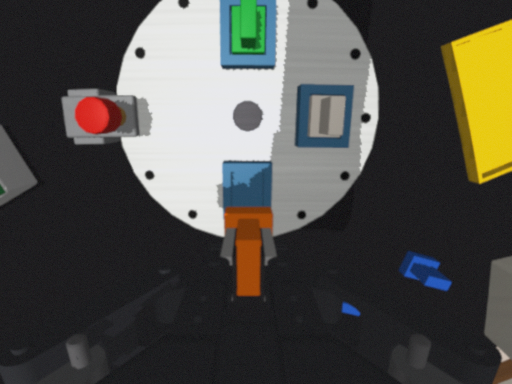

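The casting hangs in the fingers at about (250,255), its empty mould is at (247,185), and green and white are still seated. I'll carry it to the tray.

```bash
python3 -m crank '[[[0,0,0],[0.005,0.014,0],255],[[0,0,0],[0.016,0.045,0],255],[[0,0,0],[0.030,0.086,0],255],[[0,0,0],[0.046,0.129,0],255],[[0,0,0],[0.062,0.175,0],255],[[0,0,0],[0.078,0.22,0],255],[[0,0,0],[0.092,0.26,0],255],[[0,0,0],[0.10,0.282,0],255]]'
python3 -m crank '[[[0,0,0],[0.002,0.004,0],255],[[0,0,0],[0.002,0.004,0],255],[[0,0,0],[0.002,0.004,0],255]]'
python3 to.py .65 .163 .0225 70
python3 - <<'E'
from h import *
im,d,c=grab("top","t1"); W=cloud(d,c); s=r.sense(); hsv=cv2.cvtColor(im,cv2.COLOR_RGB2HSV)
ok=(d>0)&(abs(hsv[...,0].astype(int)-27)<6)&(hsv[...,1]>120)&(abs(W[...,0]-.65)<.1)&(abs(W[...,1]-.163)<.1)
P=W[ok]; print(len(P),P.min(0),P.max(0), np.median(P[:,2]))
o=viewer.mark_of("tray","top"); print([(q["p"],c2w(q["xyz"],c)) for q in o[:2]])
i=viewer.grab_frame("scene")[0]
cv2.imwrite("pics/t2.png",np.hstack([i[150:350,250:],im[100:300,80:342]])[...,::-1])
E
```

```text
time: 6.2
tcp_pos: [0.6449, 0.1676, 0.1434]
tool_rot: [[-0.942, 0.335, -0.004], [0.335, 0.942, 0.003], [0.004, 0.002, -1.0]]
ft_force: [0.5, 0.1, -0.3]
width: 0.126
time: 6.5
tcp_pos: [0.6465, 0.1621, 0.1447]
tool_rot: [[-0.939, 0.344, -0.001], [0.344, 0.939, -0.002], [0.0, -0.002, -1.0]]
ft_force: [0.8, -0.8, 0.8]
width: 0.125
turn [-0.12 -0.02 -0.13] shift [-0.003   0.0023  0.1222] t 6.5 tcp [0.6465 0.1621 0.1447] f [ 0.77 -0.76  0.79] w 0.125
2416 [ 0.55776557  0.09247869 -0.00473928] [0.73337534 0.25342536 0.27883442] 0.004752775911295422
[(0.57, array([0.65431391, 0.16324884, 0.00734266]))]
```

View pics/t2.png

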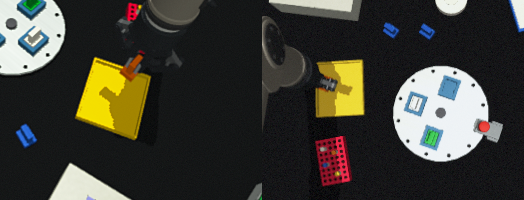

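```bash
python3 -m crank '[[[0,0,0],[0,0,0.02],255],[[0,0,0],[0,0,0.05],255],[[0,0,0],[0,0,0.08],255],[[0,0,0],[0,0,0.105],255],[[0,0,0],[0,0,0.118],255],[[0,0,0],[0,0,0.12],255],[[0,0,0],[0,0,0.12],255],[[0,0,0],[0,0,0.12],255]]'
python3 to.py .65 .163 .0214 70
```

```text
time: 7.45
tcp_pos: [0.6482, 0.1643, 0.0269]
tool_rot: [[-0.94, 0.342, 0.003], [0.342, 0.94, 0.001], [-0.002, 0.002, -1.0]]
ft_force: [0.2, -0.4, -0.9]
width: 0.126
turn [ 0.1   0.14 -0.03] shift [-0.0022 -0.0006  0.0055] t 7.45 tcp [0.6482 0.1643 0.0269] f [ 0.2  -0.4  -0.87] w 0.126
```

```bash
python3 -m crank '[[[0,0,0],[0,0,0.002],255],[[0,0,0],[0,0,0.0035],255],[[0,0,0],[0,0,0.0045],255],[[0,0,0],[0,0,0.0045],255],[[0,0,0],[0,0,0.0045],255]]'
python3 to.py .65 .163 .0214 70
```

```text
time: 7.95
tcp_pos: [0.6471, 0.1646, 0.0214]
tool_rot: [[-0.94, 0.342, 0.001], [0.342, 0.94, 0.0], [-0.0, 0.001, -1.0]]
ft_force: [-1.8, -0.1, 4.3]
width: 0.13
turn [0.04 0.03 0.01] shift [-0.0033 -0.0005 -0.    ] t 7.95 tcp [0.6471 0.1646 0.0214] f [-1.85 -0.09  4.27] w 0.13
```

Contact shows 4 N upward at exactly the expected height. I'll open the fingers and back off.

```bash
python3 -m crank '[[[0,0,0],[0,0,0],200],[[0,0,0],[0,0,0],160],[[0,0,0],[0,0,0],120],[[0,0,0],[0,0,0],100],[[0,0,0],[0,0,0],100],[[0,0,0],[0,0,0],100]]'
python3 -m crank '[[[0,0,0],[0,0,-0.01],100],[[0,0,0],[0,0,-0.03],100],[[0,0,0],[0,0,-0.06],100],[[0,0,0],[0,0,-0.1],100],[[0,0,0],[0,0,-0.13],100],[[0,0,0],[0,0,-0.15],100],[[0,0,0],[0,0,-0.15],100]]'
python3 to.py .5405 -.223 .17 70
python3 - <<'E'
from h import *
im,d,c=grab("wrist","w3"); W=cloud(d,c); hsv=cv2.cvtColor(im,cv2.COLOR_RGB2HSV)
m=(d>0)&(np.hypot(W[...,0]-.648,W[...,1]-.164)<.04)&(W[...,2]>.038)&(W[...,2]<.06); P=W[m]
print(len(P),P.mean(0),cv2.minAreaRect((P[:,:2]*1000).astype(np.float32)))
E
```

```text
time: 8.55
tcp_pos: [0.6468, 0.1644, 0.0207]
tool_rot: [[-0.94, 0.342, -0.0], [0.342, 0.94, 0.0], [0.0, 0.0, -1.0]]
ft_force: [-0.1, 0.5, -0.4]
width: 0.612
time: 9.25
tcp_pos: [0.6494, 0.1646, 0.1755]
tool_rot: [[-0.94, 0.342, 0.008], [0.342, 0.94, 0.003], [-0.006, 0.005, -1.0]]
ft_force: [0.1, -0.0, 0.3]
width: 0.606
turn [ 0.29  0.37 -0.02] shift [-0.0304 -0.4015  0.0037] t 9.25 tcp [0.6494 0.1646 0.1755] f [ 0.11 -0.03  0.26] w 0.606
336 [0.64693513 0.16623793 0.04827582] ((647.7501831054688, 165.57359313964844), (11.238096237182617, 29.033214569091797), 69.92469024658203)
```

View pics/w3.png

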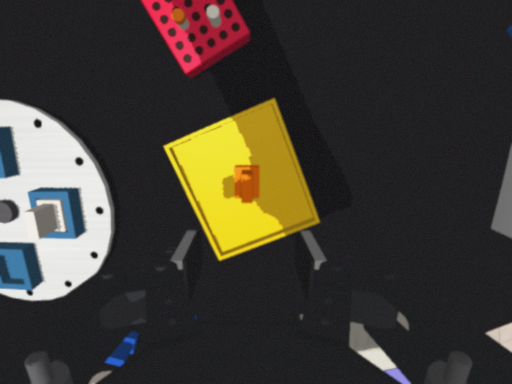

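The casting stands upright in the tray at (246,183) in the picture; its rib top is at 48 mm, which is 4 + 44. Next I'll go above the knob.

```bash
python3 -m crank '[[[0,0,0],[-0.001,-0.015,0],90],[[0,0,0],[-0.004,-0.055,0],90],[[0,0,0],[-0.008,-0.103,0],90],[[0,0,0],[-0.012,-0.152,0],90],[[0,0,0],[-0.016,-0.2,0],90],[[0,0,0],[-0.020,-0.25,0],90],[[0,0,0],[-0.023,-0.298,0],90],[[0,0,0],[-0.026,-0.34,0],90]]'
python3 -m crank '[[[0,0,0],[-0.003,-0.035,0],90],[[0,0,0],[-0.004,-0.055,0],90],[[0,0,0],[-0.004,-0.061,0],90],[[0,0,0],[-0.004,-0.061,0],90],[[0,0,0],[-0.004,-0.061,0],90],[[0,0,0],[-0.004,-0.061,0],90]]'
python3 to.py .5405 -.2225 .060 70; python3 look.py w4
```

```text
time: 10.1
tcp_pos: [0.5516, -0.1676, 0.1692]
tool_rot: [[-0.939, 0.345, -0.004], [0.345, 0.939, -0.0], [0.003, -0.002, -1.0]]
ft_force: [0.9, -0.4, -0.3]
width: 0.644
time: 10.7
tcp_pos: [0.5384, -0.2207, 0.1703]
tool_rot: [[-0.941, 0.339, -0.0], [0.339, 0.941, 0.001], [0.001, 0.001, -1.0]]
ft_force: [-0.1, 0.0, 0.3]
width: 0.647
turn [ 0.05 -0.05  0.17] shift [-0.0027 -0.0011  0.1103] t 10.7 tcp [ 0.5384 -0.2207  0.1703] f [-0.08  0.01  0.26] w 0.647
white 592 [ 0.6018 -0.0512  0.0704] ((603.0225219726562, -49.82044219970703), (13.980977058410645, 30.36579132080078), 71.29930877685547)
knob 786 [ 0.5386 -0.222   0.0881] ((539.59765625, -222.1659698486328), (26.966781616210938, 26.97007942199707), 70.66842651367188)
```

```bash
python3 -m crank '[[[0,0,0],[-0.001,-0.001,0.03],90],[[0,0,0],[-0.001,-0.001,0.065],90],[[0,0,0],[-0.001,-0.001,0.09],90],[[0,0,0],[-0.001,-0.001,0.105],90],[[0,0,0],[-0.001,-0.001,0.11],90],[[0,0,0],[-0.001,-0.001,0.11],90],[[0,0,0],[-0.001,-0.001,0.11],90]]'
python3 to.py .540 -.2222 .060 70
```

```text
time: 11.45
tcp_pos: [0.5396, -0.2243, 0.0619]
tool_rot: [[-0.94, 0.342, 0.002], [0.342, 0.94, -0.001], [-0.002, 0.0, -1.0]]
ft_force: [0.2, 0.7, 0.3]
width: 0.648
turn [0.01 0.14 0.01] shift [0.0003 0.0022 0.0019] t 11.45 tcp [ 0.5396 -0.2243  0.0619] f [0.18 0.66 0.3 ] w 0.648
```

```bash
python3 -m crank '[[[0,0,0],[0,0.001,0],120],[[0,0,0],[0,0.001,0],150],[[0,0,0],[0,0.001,0],255],[[0,0,0],[0,0.001,0],255],[[0,0,0],[0,0.001,0],255],[[0,0,0],[0,0.001,0],255],[[0,0,0],[0,0.001,0],255],[[0,0,0],[0,0.001,0],255]]'
python3 to.py .540 -.2222 .060 70
```

```text
time: 12.25
tcp_pos: [0.5391, -0.2239, 0.0619]
tool_rot: [[-0.94, 0.342, 0.001], [0.342, 0.94, -0.001], [-0.001, -0.0, -1.0]]
ft_force: [-2.3, -0.3, 6.4]
width: 0.304
turn [-0.02  0.09 -0.01] shift [-0.0002  0.0019  0.0019] t 12.25 tcp [ 0.5391 -0.2239  0.0619] f [-2.26 -0.31  6.43] w 0.304
```

```bash
python3 -m crank '[[[0,0,0],[0,0,-0.002],255],[[0,0,0],[0,0,-0.004],255],[[0,0,0],[0,0,-0.007],255],[[0,0,0],[0,0,-0.01],255],[[0,0,0],[0,0,-0.013],255],[[0,0,0],[0,0,-0.016],255],[[0,0,0],[0,0,-0.016],255],[[0,0,0],[0,0,-0.016],255]]'
python3 to.py .540 -.2222 .080 70
```

```text
time: 13.05
tcp_pos: [0.5391, -0.2238, 0.0758]
tool_rot: [[-0.94, 0.342, 0.001], [0.342, 0.94, -0.002], [-0.001, -0.001, -1.0]]
ft_force: [4.2, -3.7, -11.3]
width: 0.307
turn [-0.08  0.08 -0.01] shift [-0.0003  0.0018 -0.0042] t 13.05 tcp [ 0.5391 -0.2238  0.0758] f [  4.25  -3.71 -11.35] w 0.307
```

```bash
python3 -m crank '[[[0,0,0],[0,0,-0.002],255],[[0,0,0],[0,0,-0.004],255],[[0,0,0],[0,0,-0.005],255],[[0,0,0],[0,0,-0.005],255],[[0,0,0],[0,0,-0.005],255],[[0,0,0],[0,0,-0.005],255]]'
python3 to.py .540 -.2222 .080 70; python3 look.py w5
python3 - <<'E'
from h import *
i,d,c=grab("scene"); j,d2,c2=grab("top")
W=cloud(d,c); h=cv2.cvtColor(i,cv2.COLOR_RGB2HSV)
cv2.imwrite("pics/s5.png",np.hstack([i[:384,100:450],j[100:320,80:400].repeat(1,0) if 0 else cv2.resize(j[100:320,80:400],(450,384))])[...,::-1])
E
```

```text
time: 13.65
tcp_pos: [0.539, -0.2238, 0.08]
tool_rot: [[-0.94, 0.342, 0.001], [0.342, 0.94, -0.002], [-0.001, -0.002, -1.0]]
ft_force: [5.0, -5.2, -15.5]
width: 0.308
turn [-0.1   0.07 -0.01] shift [-0.0004  0.0019  0.    ] t 13.65 tcp [ 0.539  -0.2238  0.08  ] f [  4.98  -5.22 -15.48] w 0.308
white 62 [ 0.6096 -0.0583  0.0636] ((607.1730346679688, -57.954498291015625), (2.762159824371338, 15.285588264465332), 72.79981231689453)
knob 4019 [ 0.5345 -0.2219  0.1035] ((538.8780517578125, -223.58714294433594), (45.966915130615234, 27.22345542907715), 75.48915100097656)
```

View pics/s5.png

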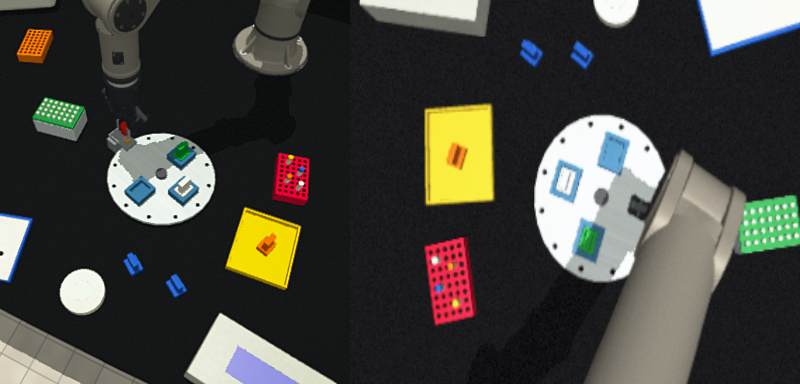

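View pics/w5.png

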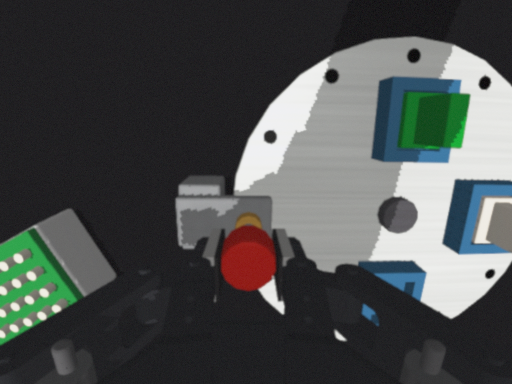

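Scene and top views show the casting standing in the tray at about (265,244) and (457,155), with green, white, the rack and the tip box in place. The wrist view shows the knob held at (248,255). I'll hold for a moment, check that nothing slips, and measure the knob's top.

```bash
python3 -m crank '[[[0,0,0],[0,0,0],255],[[0,0,0],[0,0,0],255],[[0,0,0],[0,0,0],255],[[0,0,0],[0,0,0],255],[[0,0,0],[0,0,0],255],[[0,0,0],[0,0,0],255],[[0,0,0],[0,0,0],255]]'
python3 - <<'E'
from h import *
im,d,c=grab("wrist"); W=cloud(d,c); h=cv2.cvtColor(im,cv2.COLOR_RGB2HSV)
m=(d>0)&((h[...,0]<6)|(h[...,0]>174))&(h[...,1]>150)&(np.hypot(W[...,0]-.54,W[...,1]+.223)<.02)
P=W[m]; print(len(P),np.percentile(P[:,2],[5,50,80,95]))
E
```

```text
time: 14.5
tcp_pos: [0.539, -0.2238, 0.0801]
tool_rot: [[-0.94, 0.342, 0.001], [0.342, 0.94, -0.002], [-0.001, -0.002, -1.0]]
ft_force: [6.0, -5.1, -15.0]
width: 0.305
2857 [0.0911197  0.10617251 0.10680749 0.10732173]
```

The knob's top is at 106 mm, up from 88 mm, so the pin is fully up (18 mm) and steady. I'll hand in.

```bash
python3 -c "
from rig import r; print(r.job_done())"; python3 to.py .540 -.2222 .080 70
```

```text
the job is handed in; nothing more can be done
None
the job is handed in; nothing more can be done
```

I lifted the orange casting out of its mould and stood it upright in the yellow tray. I then pulled the index pin fully up and handed the job in still holding it, at about 14.5 s; no verdict was reported.

- **Casting:** it stands at about (0.648, 0.165), near the tray's centre. Its rib top measured 48 mm above the bench, exactly what upright on the tray floor gives.
- **Index pin:** the knob's top rose from 88 to 106 mm, the full 18 mm. The pull was about 15 N, above the spring's 12 N, so the pin is against its stop. Height and grip stayed steady over the last 0.85 s.
- **Other things:** in the last pictures the green and white castings were still in their moulds, and the rack and tip box looked unmoved. I did not re-measure these at the end.

No check failed. The arm overshot by up to about 5 mm right after some moves; I corrected it or let it settle before gripping. While gripping the knob, the tool pressed down on it with about 6 N.

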